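# Swing, shadow and steady a spring-centred spray boom wing

### The arm

A 6-joint arm with a two-finger parallel gripper is mounted at the origin on the work surface. World frame = base frame: x ahead of the robot, y to its left, z up, the work surface at z = 0. Lengths are in mm, angles in degrees, forces in N, time in s.
With the tool pointing down it reaches from about 275 to 825 mm from the base axis. Payload 5.2 kg.
Tool frame: the origin (TCP) lies between the finger pads, 19 mm behind the fingertips; this is the grasp point; z points along the fingers, y is the line along which they close (so a half turn about z gives the same grasp; the last joint's range is limited). The gripper opens to 93 mm and grips with 3 to 60 N. Pads are 15 mm wide; open, the fingers measure 128 mm over their backs; the gripper's body (75 mm by 188 mm) begins 65 mm behind the grasp point.
Start: joints at [59.198, 14.817, 87.949, -0, 77.235, -11.62], TCP at [180.697, 519.474, 237.453] pointing down, gripper open.
Joint ranges: [-179.93, 179.93], [-52.35, 119.4], [10.71, 147.94], [-69.91, 249.91], [12.55, 155.21], [-178.61, 178.61]. Speed limits (degrees/s): [147.25, 147.25, 180, 180, 180, 180].

### API

Orientations are given as [roll, pitch, yaw] about the fixed x, y, z axes, in that order (R = Rz(yaw) Ry(pitch) Rx(roll)).
In Python, from bench import * gives the robot as it stands.
- The arm moves only by the tool send_rows, never from a script. Its argument "rows" is a list that holds one entry, the list of rows, each a list of 7 numbers: the shift along the world's x, y, z in units of 300 mm (1.0 is 300 mm), then the turn, a rotation vector about the world's x, y, z in units of pi/2 rad (1.0 is pi/2 rad), then the finger opening in mm, from 0 to 93. A call has 1 to 20 rows; each row is the pose to reach, as a shift and turn from the pose commanded when the call began; what a row does not reach only later rows make up. A row lasts 1/10 s, in which the tool goes at most 50 mm and 8.59 degrees, less where a joint would pass 70% of its speed; a pose out of reach is approached as far as the arm can. A call with a number of a shift or a turn outside -1 to 1 is refused whole. A call with a gripper value outside its range is refused whole. The fingers move at their own pace and stop on an object; the grip force is fixed at half the most. Time passes only in rows, so rows that repeat a pose let the fingers close. It gives the time, the measured TCP pose, the force, the opening and the grip force at its end, in the units of the state.
- sense(): the state, without advancing time (a new reading comes with each control period).
- get_image(name): name is "side" or "top"; returns (picture, depth): 400x640x3 uint8, blue, green, red; 400x640 float32, mm along the optical axis (not along the pixel's ray), 0 where there is no reading.
- camera_info(name): a dict with "fx", "fy", "cx", "cy" (pixels), "dist_coeffs" ([k1, k2, p1, p2, k3] as OpenCV has them; the pictures are not rectified), "view" (4x4, takes a point from world to camera coordinates). Camera axes: x right, y up, looking along -z (the intrinsics and any distortion apply to the point x, -y, -z); pixel columns grow to the right and rows downward; lengths in mm; the calibration is good to about 2 mm. A picture is of the moment at which its call begins. camera_info takes no time and is no camera call.
- close_job(): hands the job in; it is judged then, once.
The state is a dict: "clock": time; "qpos": joint angles; "joint_velocities": joint speeds; "effort": joint torques, N m; "tool_pos": TCP position; "orientation": TCP orientation; "ft_force": force on the tool from outside, world axes, zero at the start; "torque": the same for the moment, N m; "width": opening from 0.0 (shut) to 1.0 (fully open); "grip_force": force on a finger pad.
Only numpy, scipy, OpenCV 4.12 (cv2) and the standard library are available. Lean on these libraries where they do the work, as an engineer would, in place of code of your own. Each camera call takes 0.05 s, during which the arm holds its last target. There are 200 camera calls.

### The job

Check the break-away joint of the green spray boom wing: with the gripper, draw the upright brass nozzle at its free end aside until the wing stands about 25 degrees off straight (either way, not against its stops), and let it swing. While it is still swinging widely (more than about 12 degrees to each side), shadow it for 5 seconds on end without touching it, keeping the point between the finger pads above the lilac tip on the nozzle, within 3 cm of straight over it and no more than 8 cm higher. Then bring the wing to rest, straight again, and leave it so, with the things around it undisturbed.

Things in the scene. Friction and masses are not known exactly. Their poses are not given: they have to be found in the camera images.
- bracket: Fixed boom bracket: dark steel plate 170 x 170 x 12 mm, green column, pivot pin to 118 mm height, two black rubber stop posts (112 mm high, 14 mm thick) 42 mm along -x and 56 mm to either side of the pivot. Origin on the pivot axis at bench height, z up; the straight wing points along its -x. Place and yaw vary. It carries the wing, whose bar spans 80 to 104 mm above the bench.
- wing (a joint): Angle of the green wing about the vertical pivot: 0 straight, positive counter-clockwise from above, stops at +-0.65. Bar 30 mm wide, reaching 285 mm from the pivot. Mass 0.9 kg (varies 0.7 to 1.4 times), inertia about pivot 0.039 kg m2, centring spring 0.125 N m/rad, damping 0.004 N m s/rad: swings at about 1.8 rad/s (1.5 to 2.2) and takes 20 s or more to settle by itself.
- cap (a point): Centre of the top face of the lilac ceramic tip (28 mm across, 10 mm high) on the wing's nozzle, 170 mm above the bench, 270 mm from the pivot axis; moves with the wing. Below it the nozzle: an upright square brass body 30 x 30 mm, faces along and across the bar, from 104 (bar top) to 160 mm above the bench.
- pivot (a point): Top of the pivot pin on the pivot axis, 118 mm above the bench; fixed to the bracket.
- cylinder: Bystander: green glass graduated cylinder, standing loose, 200 mm tall, foot 72 mm across; origin under its centre.
- clamp: Bystander: loose U-shaped steel boom clamp lying flat, 90 x 90 mm, 24 mm high (a 120 mm screw through it); origin under its centre.
- spare: Bystander: spare lilac ceramic tip, 32 mm across, 22 mm high, loose in a fixed grey tray 160 x 120 x 30 mm on the robot's left; origin under its centre. Not the tip to follow.
- wrench: Bystander: brass wrench lying loose on the bench, under 30 mm high; handle towards its -x.
- jar: Bystander: closed jar, 70 mm across, 90 mm high, standing loose; origin under its centre.

How it is judged (in metres and radians):
On the way, in this order (a step that is already met when the one before it is completed fails the run):
1. the wing is held by the fingers at least 0.33 rad (19 degrees) off straight ((value of joint wing above 0.33 rad or value of joint wing below -0.33 rad) and contact force between the fingers and bracket above 0.1 N), for 0.2 s.
2. for 5 s on end the wing swings freely (over 0.13 rad off straight or faster than 0.25 rad/s, no finger touching) with the TCP above the lilac tip, within 35 mm sideways and 100 mm in all ((value of joint wing above 0.13 rad or value of joint wing below -0.13 rad or velocity of joint wing above 0.25 rad/s or velocity of joint wing below -0.25 rad/s) and contact force between the fingers and bracket below 0.1 N and horizontal distance between the grasp point and cap below 0.035 m and distance between the grasp point and cap below 0.1 m and height (world z) of the grasp point above 0.175 m), for 5 s.
At the end, for the whole second after the job is handed in: the wing stands straight within 0.1 rad and moves slower than 0.1 rad/s; the five loose bystanders are within 30 mm of where they began (value of joint wing between -0.1 and 0.1 rad and velocity of joint wing between -0.1 and 0.1 rad/s and distance of each of cylinder, clamp, spare, wrench, jar from where it was at the start of the episode below 0.03 m); the robot touches nothing.
It fails at once if the wing is driven against its stops (beyond 0.6 rad) (value of joint wing above 0.6 rad or value of joint wing below -0.6 rad).
It fails at once if the glass cylinder is tipped (angle between cylinder's own z axis and vertical above 0.3 rad).
It fails at once if a loose bystander is moved over 30 mm (distance of any of cylinder, clamp, spare, wrench, jar from where it was at the start of the episode above 0.03 m).
It also fails if it takes over 61 s, if anything falls off the work surface, if the arm or the gripper's body presses on something with over 40 N, if the wrist force passes 120 N, or if a joint passes its speed limit or range.

## Working session

There is one attempt and no reset: what is moved stays moved. The work goes in short steps, Python scripts to look and compute and a tool call to move; the robot and the scene stay as the last step left them, time stands still between calls to the robot, and variables do not carry over. Pictures are saved under pics/ and viewed, at most 10 in all, crops included, and the job is handed in when it is done.

Besides the shell and the picture viewer there is one more tool, called in YAML: its name, and indented under it one key for each argument. send_rows: Moves the arm, as the interface text tells. Its arguments: {"type":"object","properties":{"rows":{"type":"array","items":{"type":"array","items":{"type":"array","items":{"type":"number"}}}}},"required":["rows"]}

```bash
ls; mkdir -p pics; python3 - <<'E'
from bench import *
import cv2
print(sense())
for n in("top","side"):
    im,d=get_image(n); cv2.imwrite(f"pics/{n}0.png",im); c=camera_info(n); print(n,c)
E
```

```text
pics
{'clock': 0.0, 'qpos': array([ 5.91969791e+01,  1.48587851e+01,  8.80100757e+01, -1.97426350e-03,
        7.72330296e+01, -1.16192968e+01]), 'joint_velocities': array([-0.06767083,  0.03959969, -0.07063622, -0.05224103, -0.0096878 ,
        0.04130771]), 'effort': array([ 5.07536788e-05, -4.37321198e+01, -2.83992237e+01,  7.17938505e-02,
        4.16595291e-02, -1.82664862e-04]), 'tool_pos': array([180.45428148, 519.02474464, 236.62913611]), 'orientation': array([-1.79899810e+02, -1.86362762e-02,  1.60816698e+02]), 'ft_force': array([-0.3586046 , -0.0168819 , -0.00752274]), 'torque': array([ 0.01045936, -0.00094472, -0.02573876]), 'grip_force': 0.0, 'width': 0.9986325169015895}
top {'fx': 493.87904128644834, 'fy': 493.87904128644834, 'cx': 326.3853171314286, 'cy': 203.52732936695864, 'dist_coeffs': array([-0.11985345,  0.        ,  0.        ,  0.        ,  0.        ]), 'view': array([[ 1.26017270e-02, -9.99916484e-01, -2.86722163e-03,
         6.67840404e+00],
       [ 9.92763808e-01,  1.21690216e-02,  1.19465210e-01,
        -5.89929040e+02],
       [-1.19420341e-01, -4.35194183e-03,  9.92834247e-01,
        -1.53900612e+03],
       [ 0.00000000e+00,  0.00000000e+00,  0.00000000e+00,
         1.00000000e+00]])}
side {'fx': 467.46077896340654, 'fy': 467.46077896340654, 'cx': 325.2045380782824, 'cy': 201.584518442648, 'dist_coeffs': array([-0.13255137,  0.        ,  0.        ,  0.        ,  0.        ]), 'view': array([[-9.99842699e-01, -5.58410849e-03, -1.68343379e-02,
         5.73212781e+02],
       [-7.73065453e-03, -7.17034902e-01,  6.96994395e-01,
        -5.25905091e+01],
       [-1.59629002e-02,  6.97014898e-01,  7.16878943e-01,
        -1.69880790e+03],
       [ 0.00000000e+00,  0.00000000e+00,  0.00000000e+00,
         1.00000000e+00]])}
```

View pics/top0.png

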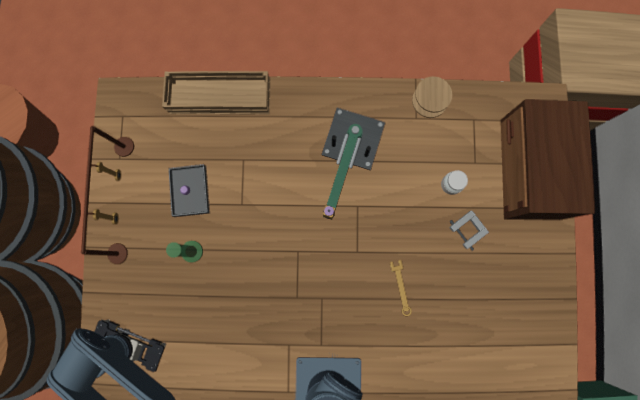

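View pics/side0.png

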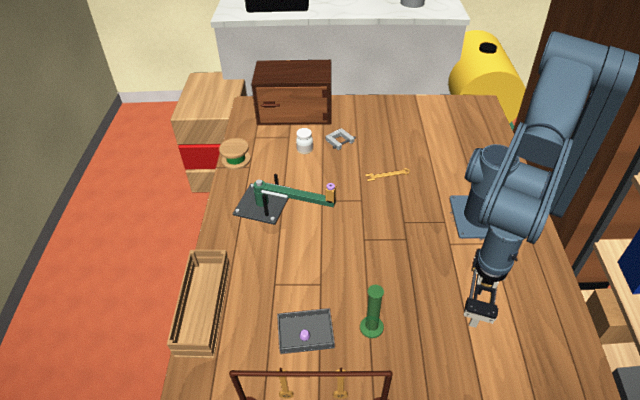

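```bash
cat > h.py <<'E'
from bench import *
import cv2, numpy as np
def ray(n,px):
    c=camera_info(n); K=np.array([[c['fx'],0,c['cx']],[0,c['fy'],c['cy']],[0,0,1]])
    u=cv2.undistortPoints(np.array([[px]],float),K,c['dist_coeffs'])[0,0]
    V=c['view']; R=V[:3,:3]; o=-R.T@V[:3,3]
    return o,R.T@np.array([u[0],-u[1],-1.])
def onz(n,px,z):
    o,d=ray(n,px); return o+d*(z-o[2])/d[2]
def two(pt,ps):
    o1,d1=ray("top",pt); o2,d2=ray("side",ps)
    s=np.linalg.lstsq(np.c_[d1,-d2],o2-o1,rcond=None)[0]
    a,b=o1+d1*s[0],o2+d2*s[1]; return (a+b)/2,np.linalg.norm(a-b)
def lilac(n,im,box):
    x0,y0,x1,y1=box; h=cv2.cvtColor(im,cv2.COLOR_BGR2HSV)[y0:y1,x0:x1]
    m=cv2.inRange(h,(128,40,80),(165,255,255))
    k,lab,st,cen=cv2.connectedComponentsWithStats(m)
    if k<2: return None,0
    i=1+np.argmax(st[1:,4]); return cen[i]+[x0,y0],st[i,4]
E
python3 - <<'E'
from h import *
t=cv2.imread('pics/top0.png'); s=cv2.imread('pics/side0.png')
a,na=lilac("top",t,(250,160,420,260)); b,nb=lilac("side",s,(270,150,420,230))
print(a,na,b,nb); cap=onz("top",a,170); print(cap,onz("side",b,168),two(a,b))
h=cv2.cvtColor(t,cv2.COLOR_BGR2HSV)
m=cv2.inRange(h,(60,60,30),(95,255,255)); m[:100]=0;m[230:]=0;m[:,:300]=0;m[:,400:]=0
print("green",m.sum()/255); 
ys,xs=np.nonzero(m); p=np.array([onz("top",(x,y),104)[:2] for x,y in zip(xs,ys)])
l=cv2.fitLine(p.astype(np.float32),cv2.DIST_HUBER,0,.01,.01).ravel(); print(l,np.degrees(np.arctan2(l[1],l[0])))
print("pivot",onz("top",(355,130),118))
for nm,px,z in[("cyl top",(174,250),200),("cyl foot",(192,251),5),("jar",(456,181),90),("clamp",(470,229),12),("wr",(401,288),10),("spare",(184,189),25)]: print(nm,onz("top",px,z).round())
cv2.imwrite('pics/z.png',np.hstack([cv2.resize(t[95:225,290:400],None,fx=4,fy=4,interpolation=cv2.INTER_CUBIC)[:520],cv2.resize(s[165:230,225:345],None,fx=3,fy=8)[:520]]))
E
```

```text
[328.79032258 210.56451613] 62 [330.32608696 185.97826087] 46
[553.0809902    6.16683413 170.        ] [553.10063179  10.42297838 168.        ] (array([553.42151773,   6.19064635, 163.98547944]), np.float64(0.5923233464528367))
green 754.0
[ 9.5634133e-01 -2.9225212e-01  6.9431195e+02 -3.5751831e+01] -16.992834
pivot [809.28160929 -71.70067235 118.        ]
cyl top [431. 447. 200.]
cyl foot [433. 449.   5.]
jar [ 659. -389.   90.]
clamp [ 515. -453.   12.]
wr [ 324. -228.   10.]
spare [633. 478.  25.]
```

View pics/z.png

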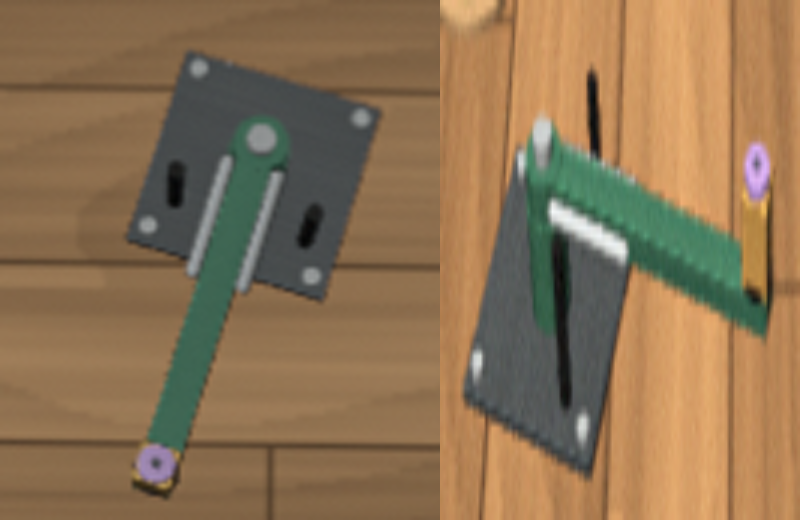

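send_rows:
  rows:
    - [[0.1,-0.13,0.02,0,0,0.025,93],[0.2,-0.28,0.05,0,0,0.025,93],[0.3,-0.42,0.08,0,0,0.025,93],[0.4,-0.56,0.08,0,0,0.025,93],[0.5,-0.7,0.08,0,0,0.025,93],[0.6,-0.83,0.08,0,0,0.025,93],[0.7,-0.97,0.08,0,0,0.025,93]]

```text
clock: 0.8
tool_pos: [384.8, 235.8, 261.4]
orientation: [180.0, 0.0, 163.1]
ft_force: [0.8, 0.1, 0.4]
width: 1.002
grip_force: 0.0
```

```bash
python3 -c "
from h import *
s=sense();print(s['clock'],s['tool_pos'],s['orientation'],s['qpos'],s['joint_velocities'])"
```

```text
0.8 [384.82006233 235.75800536 261.40616065] [1.79991378e+02 3.87852231e-03 1.63079194e+02] [ 1.72772921e+01  3.50794771e+00  9.82372376e+01  5.05705115e-03
  7.82467609e+01 -5.58029321e+01] [-6.33083613e+01  1.64762075e+00 -1.55309178e+00  3.36043138e-02
 -1.73585779e-01 -6.27188142e+01]
```

send_rows:
  rows:
    - [[0.09,-0.124,-0.01,0,0,0,93],[0.18,-0.247,-0.02,0,0,0,93],[0.27,-0.37,-0.03,0,0,0,93],[0.36,-0.494,-0.04,0,0,0,93],[0.45,-0.617,-0.05,0,0,0,93],[0.52,-0.71,-0.06,0,0,0,93],[0.541,-0.741,-0.07,0,0,0,93],[0.541,-0.741,-0.1,0,0,0,93],[0.541,-0.741,-0.2,0,0,0,93],[0.541,-0.741,-0.3,0,0,0,93],[0.541,-0.741,-0.38,0,0,0,93],[0.541,-0.741,-0.42,0,0,0,93],[0.541,-0.741,-0.42,0,0,0,93]]

```text
clock: 2.1
tool_pos: [544.4, 16.8, 133.7]
orientation: [-180.0, -0.2, 163.1]
ft_force: [0.8, -0.3, 0.5]
width: 1.001
grip_force: 0.0
```

```bash
python3 - <<'E'
from h import *
s=sense();print(s['clock'],s['tool_pos'],s['ft_force'])
im,d=get_image("side"); t,_=get_image("top")
cv2.imwrite("pics/g.png",np.hstack([cv2.resize(im[120:260,230:430],None,fx=2,fy=2),cv2.resize(t[90:260,250:450],None,fx=2,fy=2)[:280]]))
print(lilac("side",im,(230,120,430,260)))
E
```

```text
2.1 [544.44607992  16.76380532 133.74738638] [ 0.75839907 -0.34654283  0.51411146]
(array([329.82352941, 184.        ]), np.int32(17))
```

View pics/g.png

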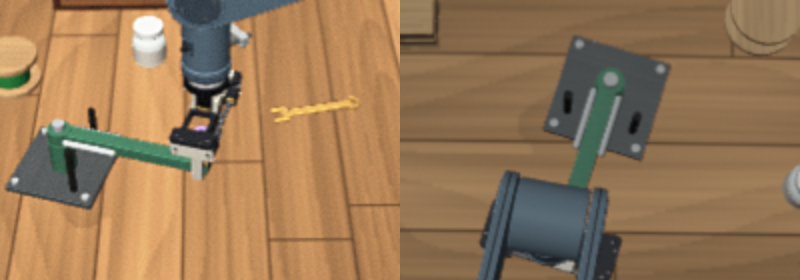

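send_rows:
  rows:
    - [[0.029,-0.036,0,0,0,0,93],[0.029,-0.036,0,0,0,0,24],[0.029,-0.036,0,0,0,0,24],[0.029,-0.036,0,0,0,0,24],[0.029,-0.036,0,0,0,0,24],[0.029,-0.036,0,0,0,0,24],[0.029,-0.036,0,0,0,0,24],[0.029,-0.036,0,0,0,0,24]]

```text
clock: 3.0
tool_pos: [555.1, 4.5, 135.4]
orientation: [-180.0, -0.0, 163.1]
ft_force: [0.3, 0.1, -0.3]
width: 0.449
grip_force: 0.0
```

send_rows:
  rows:
    - [[0,0,0,0,0,0,24],[0,0,0,0,0,0,24],[0,0,0,0,0,0,24],[-0.005,-0.02,0,0,0,0.015,24],[-0.013,-0.048,0,0,0,0.035,24],[-0.024,-0.096,0,0,0,0.07,24],[-0.032,-0.145,0,0,0,0.105,24],[-0.037,-0.194,0,0,0,0.14,24],[-0.039,-0.243,0,0,0,0.175,24],[-0.039,-0.293,0,0,0,0.21,24],[-0.036,-0.342,0,0,0,0.245,24],[-0.033,-0.37,0,0,0,0.265,24],[-0.03,-0.391,0,0,0,0.28,24],[-0.03,-0.391,0,0,0,0.28,24],[-0.03,-0.391,0,0,0,0.28,24],[-0.03,-0.391,0,0,0,0.28,24],[-0.03,-0.391,0,0,0,0.28,24]]

```text
clock: 4.7
tool_pos: [546.8, -112.3, 135.5]
orientation: [-180.0, 0.1, -171.8]
ft_force: [4.3, 1.2, -2.8]
width: 0.323
grip_force: 30.0
```

```bash
cat >> h.py <<'E'
P=np.array([811.3,-72.7]); PSI=-17.0
def bar(im,lo=55,hi=150):
    "wing angle (rad) from green pixels of the bar top, annulus lo..hi mm about the pivot (top view)"
    h=cv2.cvtColor(im,cv2.COLOR_BGR2HSV); m=cv2.inRange(h,(60,60,30),(95,255,255)); m[:90]=0;m[260:]=0;m[:,:230]=0;m[:,430:]=0
    ys,xs=np.nonzero(m); p=np.array([onz("top",(x,y),104)[:2] for x,y in zip(xs,ys)])-P
    r=np.hypot(*p.T); k=(r>lo)&(r<hi)&(p[:,0]<0); p=p[k]; r=r[k]
    a=np.arctan2(-p[:,1],-p[:,0]); a=a[abs(a-np.median(a))<.2]
    return np.average(a)-np.radians(PSI),len(a)
E
python3 - <<'E'
from h import *
s=sense();print(s['clock'],s['tool_pos'],s['orientation'],s['ft_force'],s['grip_force'],s['width'])
im,d=get_image("top"); print(bar(im),bar(cv2.imread('pics/top0.png')))
side,_=get_image("side"); cv2.imwrite("pics/h.png",np.hstack([cv2.resize(side[120:260,230:430],None,fx=2,fy=2),cv2.resize(im[90:260,250:450],None,fx=2,fy=2)[:280]]))
E
```

```text
4.7 [ 546.81439533 -112.26311933  135.45015765] [-1.79998915e+02  7.87536693e-02 -1.71755450e+02] [ 4.26245674  1.19581911 -2.84165007] 30.000135898590088 0.32296688191424927
(np.float64(0.4198049971984592), 257) (np.float64(-0.013033508668088334), 268)
```

View pics/h.png

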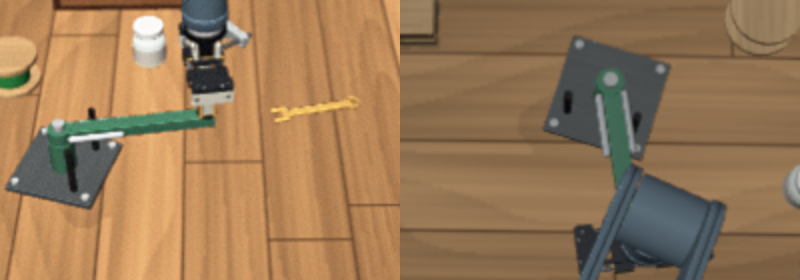

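send_rows:
  rows:
    - [[0,0,0,0,0,0,93],[0,0.01,0.07,0,0,0,93],[-0.003,0.027,0.22,0,0,0,93],[-0.006,0.05,0.36,0,0,0,93]]

```text
clock: 5.2
tool_pos: [543.2, -97.6, 244.2]
orientation: [180.0, -0.2, -171.8]
ft_force: [0.5, -1.1, -0.2]
width: 0.619
grip_force: 0.0
```

```bash
python3 - <<'E'
from h import *
import json
s=sense();print(s['clock'],s['tool_pos'],s['ft_force'])
D=[]
for i in range(38):
    t=sense()['clock']; im,_=get_image("top"); a,n=bar(im); D.append((t,a+.013,n))
s=sense(); print(s['clock'],s['tool_pos'])
json.dump([(a,float(b),int(c)) for a,b,c in D],open('d.json','w'))
for x in D[::3]: print("%.2f %.3f %d"%x)
from scipy.optimize import curve_fit
D=np.array(D); f=lambda t,A,w,ph,c:A*np.exp(-.05*(t-5))*np.cos(w*(t-5)+ph)+c
for g in (0,1):
    F=f if g else (lambda t,A,w,ph:f(t,A,w,ph,0))
    p,_=curve_fit(F,D[:,0],D[:,1],[.43,1.8,0]+[0]*g); print(p,np.std(F(D[:,0],*p)-D[:,1]))
E
```

```text
5.2 [543.24029924 -97.6399568  244.15411594] [ 0.53199982 -1.13343281 -0.17033633]
7.1 [544.36122867 -97.88952325 243.44553313]
5.20 0.321 219
5.35 0.242 251
5.50 0.147 265
5.65 0.036 267
5.80 -0.076 270
5.95 -0.181 273
6.10 -0.267 270
6.25 -0.335 267
6.40 -0.377 273
6.55 -0.388 272
6.70 -0.373 273
6.85 -0.330 270
7.00 -0.265 274
[0.42084586 1.82255806 0.30059034] 0.0026507058259880073
[ 0.41420797  1.85009849  0.26012775 -0.00721541] 0.002395111369629069
```

```bash
cat > plan.py <<'E'
from h import *
import json,sys
from scipy.optimize import curve_fit
def fit():
    D=np.array(json.load(open('d.json')))
    D=D[D[:,2]>100]; g=lambda t,A,w,ph,c,k:A*np.exp(-k*(t-5))*np.cos(w*(t-5)+ph)+c
    F=g if D[-1,0]-D[0,0]>3 else (lambda t,A,w,ph,c:g(t,A,w,ph,c,.05))
    p=[.42,1.84,.28,0,.05]
    p,_=curve_fit(F,D[:,0],D[:,1],p if F is g else p[:4])
    print("fit",p.round(4),"rms",np.std(F(D[:,0],*p)-D[:,1]).round(4)); return lambda t:F(t,*p)
def look(n):
    D=json.load(open('d.json'))
    for i in range(n):
        t=sense()['clock']; im,_=get_image("top"); a,k=bar(im); D.append((t,float(a)+.013,int(k)))
    json.dump(D,open('d.json','w')); print([(round(a,2),round(b,3),c) for a,b,c in D[-n:]])
def pose(th):
    a=th+np.radians(PSI); return P-270*np.array([np.cos(a),np.sin(a)]),180+np.degrees(a)
def track(n,z=235):
    th=fit(); s=sense(); t0=s['clock']; p0=s['tool_pos']; y0=s['orientation'][2]%360; q=p0[:2].copy(); y=y0
    xy,_=pose(th(t0)); print("clock",t0,"theta",th(t0),"offset now",p0[:2]-xy,p0[2],y0)
    for k in range(1,n+1):
        xy,yy=pose(th(t0+.1*k+.02)); d=xy-q; q=q+d*min(1,46/np.linalg.norm(d)); y+=np.clip(yy-y,-8,8)
        sh=(q-p0[:2])/300; print("[%.3f,%.3f,%.3f,0,0,%.3f,93]"%(sh[0],sh[1],(z-p0[2])/300,(y-y0)/90),"%.3f"%th(t0+.1*k),end=" \n")
E
python3 -c "
from plan import *
track(20)"
```

```text
fit [ 0.4142  1.8501  0.2601 -0.0072] rms 0.0024
clock 7.1 theta -0.2075301734422618 offset now [ -30.54195149 -155.63699762] 243.44553313407002 188.2704062387667
[0.024,0.152,-0.028,0,0,-0.089,93] -0.146 
[0.039,0.304,-0.028,0,0,-0.178,93] -0.079 
[0.029,0.345,-0.028,0,0,-0.267,93] -0.012 
[0.013,0.287,-0.028,0,0,-0.237,93] 0.056 
[0.002,0.231,-0.028,0,0,-0.196,93] 0.120 
[-0.005,0.179,-0.028,0,0,-0.159,93] 0.180 
[-0.009,0.133,-0.028,0,0,-0.127,93] 0.232 
[-0.010,0.095,-0.028,0,0,-0.100,93] 0.276 
[-0.010,0.067,-0.028,0,0,-0.080,93] 0.310 
[-0.010,0.049,-0.028,0,0,-0.067,93] 0.333 
[-0.009,0.041,-0.028,0,0,-0.061,93] 0.344 
[-0.009,0.044,-0.028,0,0,-0.064,93] 0.343 
[-0.010,0.058,-0.028,0,0,-0.073,93] 0.330 
[-0.010,0.082,-0.028,0,0,-0.090,93] 0.306 
[-0.010,0.115,-0.028,0,0,-0.113,93] 0.271 
[-0.007,0.155,-0.028,0,0,-0.142,93] 0.227 
[-0.002,0.202,-0.028,0,0,-0.176,93] 0.176 
[0.006,0.254,-0.028,0,0,-0.213,93] 0.119 
[0.018,0.308,-0.028,0,0,-0.252,93] 0.058 
[0.034,0.362,-0.028,0,0,-0.292,93] -0.004
```

send_rows:
  rows:
    - [[0.015,0.1,-0.01,0,0,-0.06,93],[0.025,0.22,-0.02,0,0,-0.13,93],[0.02,0.28,-0.03,0,0,-0.19,93],[0.012,0.275,-0.03,0,0,-0.21,93],[0.002,0.23,-0.03,0,0,-0.195,93],[-0.005,0.18,-0.03,0,0,-0.16,93],[-0.01,0.135,-0.03,0,0,-0.125,93],[-0.01,0.095,-0.03,0,0,-0.1,93],[-0.01,0.067,-0.03,0,0,-0.08,93],[-0.01,0.05,-0.03,0,0,-0.067,93],[-0.01,0.041,-0.03,0,0,-0.06,93],[-0.01,0.044,-0.03,0,0,-0.063,93],[-0.01,0.058,-0.03,0,0,-0.073,93],[-0.01,0.082,-0.03,0,0,-0.09,93],[-0.01,0.115,-0.03,0,0,-0.113,93],[-0.007,0.155,-0.03,0,0,-0.142,93],[-0.002,0.202,-0.03,0,0,-0.176,93],[0.006,0.254,-0.03,0,0,-0.213,93],[0.018,0.308,-0.03,0,0,-0.252,93],[0.034,0.362,-0.03,0,0,-0.292,93]]

```text
clock: 9.1
tool_pos: [554.4, 12.2, 234.6]
orientation: [180.0, -0.0, 161.8]
ft_force: [0.8, 0.3, 0.7]
width: 0.999
grip_force: 0.0
```

```bash
python3 -c "
from plan import *
look(2);track(20)"
```

```text
[(9.1, 0.035, 233), (9.15, 0.005, 235)]
fit [0.417  1.8177 0.3131 0.004  0.0367] rms 0.0026
clock 9.2 theta -0.029385608080023353 offset now [-0.87528872 -0.71006046] 234.49115286196587 162.08209158390076
[0.027,0.066,0.002,0,0,-0.057,93] -0.093 
[0.049,0.114,0.002,0,0,-0.094,93] -0.153 
[0.072,0.156,0.002,0,0,-0.128,93] -0.207 
[0.092,0.191,0.002,0,0,-0.157,93] -0.254 
[0.110,0.218,0.002,0,0,-0.180,93] -0.292 
[0.123,0.238,0.002,0,0,-0.196,93] -0.320 
[0.131,0.249,0.002,0,0,-0.206,93] -0.337 
[0.133,0.251,0.002,0,0,-0.208,93] -0.343 
[0.129,0.246,0.002,0,0,-0.203,93] -0.338 
[0.119,0.232,0.002,0,0,-0.191,93] -0.321 
[0.104,0.210,0.002,0,0,-0.172,93] -0.294 
[0.086,0.181,0.002,0,0,-0.148,93] -0.257 
[0.065,0.144,0.002,0,0,-0.118,93] -0.212 
[0.043,0.102,0.002,0,0,-0.085,93] -0.160 
[0.022,0.054,0.002,0,0,-0.048,93] -0.103 
[0.003,0.004,0.002,0,0,-0.009,93] -0.043 
[-0.013,-0.049,0.002,0,0,0.029,93] 0.018 
[-0.025,-0.101,0.002,0,0,0.067,93] 0.078 
[-0.034,-0.151,0.002,0,0,0.103,93] 0.136 
[-0.040,-0.197,0.002,0,0,0.136,93] 0.188
```

send_rows:
  rows:
    - [[0.027,0.066,0,0,0,-0.057,93],[0.049,0.114,0,0,0,-0.094,93],[0.072,0.156,0,0,0,-0.128,93],[0.092,0.191,0,0,0,-0.157,93],[0.11,0.218,0,0,0,-0.18,93],[0.123,0.238,0,0,0,-0.196,93],[0.131,0.249,0,0,0,-0.206,93],[0.133,0.251,0,0,0,-0.208,93],[0.129,0.246,0,0,0,-0.203,93],[0.119,0.232,0,0,0,-0.191,93],[0.104,0.21,0,0,0,-0.172,93],[0.086,0.181,0,0,0,-0.148,93],[0.065,0.144,0,0,0,-0.118,93],[0.043,0.102,0,0,0,-0.085,93],[0.022,0.054,0,0,0,-0.048,93],[0.003,0.004,0,0,0,-0.009,93],[-0.013,-0.049,0,0,0,0.029,93],[-0.025,-0.101,0,0,0,0.067,93],[-0.034,-0.151,0,0,0,0.103,93],[-0.04,-0.197,0,0,0,0.136,93]]

```text
clock: 11.2
tool_pos: [541.8, -49.6, 234.7]
orientation: [-180.0, 0.0, 174.4]
ft_force: [0.3, -0.6, 0.4]
width: 0.993
grip_force: 0.0
```

```bash
python3 -c "
from plan import *
look(2);track(20)"
```

```text
[(11.2, 0.153, 223), (11.25, 0.178, 225)]
fit [ 4.2470e-01  1.8153e+00  3.0380e-01 -1.4000e-03  5.9200e-02] rms 0.0028
clock 11.3 theta 0.19675159447495194 offset now [-0.6621828  -4.54476856] 234.56925894074902 174.17115339651352
[-0.001,-0.021,0.001,0,0,0.027,93] 0.231 
[-0.002,-0.043,0.001,0,0,0.042,93] 0.257 
[-0.002,-0.057,0.001,0,0,0.052,93] 0.275 
[-0.002,-0.063,0.001,0,0,0.056,93] 0.283 
[-0.002,-0.060,0.001,0,0,0.054,93] 0.282 
[-0.002,-0.049,0.001,0,0,0.047,93] 0.271 
[-0.001,-0.030,0.001,0,0,0.033,93] 0.252 
[0.000,-0.004,0.001,0,0,0.015,93] 0.225 
[0.004,0.028,0.001,0,0,-0.008,93] 0.190 
[0.009,0.064,0.001,0,0,-0.034,93] 0.150 
[0.016,0.105,0.001,0,0,-0.063,93] 0.105 
[0.025,0.147,0.001,0,0,-0.094,93] 0.058 
[0.037,0.189,0.001,0,0,-0.125,93] 0.009 
[0.051,0.231,0.001,0,0,-0.156,93] -0.040 
[0.066,0.270,0.001,0,0,-0.185,93] -0.087 
[0.082,0.305,0.001,0,0,-0.213,93] -0.131 
[0.097,0.336,0.001,0,0,-0.237,93] -0.170 
[0.110,0.361,0.001,0,0,-0.257,93] -0.202 
[0.121,0.380,0.001,0,0,-0.272,93] -0.228 
[0.129,0.393,0.001,0,0,-0.283,93] -0.247
```

send_rows:
  rows:
    - [[-0.001,-0.021,0,0,0,0.027,93],[-0.002,-0.043,0,0,0,0.042,93],[-0.002,-0.057,0,0,0,0.052,93],[-0.002,-0.063,0,0,0,0.056,93],[-0.002,-0.06,0,0,0,0.054,93],[-0.002,-0.049,0,0,0,0.047,93],[-0.001,-0.03,0,0,0,0.033,93],[0,-0.004,0,0,0,0.015,93],[0.004,0.028,0,0,0,-0.008,93],[0.009,0.064,0,0,0,-0.034,93],[0.016,0.105,0,0,0,-0.063,93],[0.025,0.147,0,0,0,-0.094,93],[0.037,0.189,0,0,0,-0.125,93],[0.051,0.231,0,0,0,-0.156,93],[0.066,0.27,0,0,0,-0.185,93],[0.082,0.305,0,0,0,-0.213,93],[0.097,0.336,0,0,0,-0.237,93],[0.11,0.361,0,0,0,-0.257,93],[0.121,0.38,0,0,0,-0.272,93],[0.129,0.393,0,0,0,-0.283,93]]

```text
clock: 13.3
tool_pos: [581.3, 70.6, 234.4]
orientation: [180.0, -0.0, 148.7]
ft_force: [-0.9, 0.8, -0.7]
width: 1.0
grip_force: 0.0
```

```bash
python3 -c "
from plan import *
look(2);track(20)"
```

```text
[(13.3, -0.231, 266), (13.35, -0.236, 266)]
fit [ 4.2880e-01  1.8159e+00  3.0390e-01 -1.4000e-03  6.6500e-02] rms 0.0032
clock 13.4 theta -0.2439574537908598 offset now [1.50072825 4.0986353 ] 234.34573641118806 148.78106691868126
[-0.005,-0.013,0.002,0,0,0.003,93] -0.245 
[-0.009,-0.020,0.002,0,0,0.008,93] -0.238 
[-0.016,-0.033,0.002,0,0,0.018,93] -0.223 
[-0.026,-0.051,0.002,0,0,0.033,93] -0.202 
[-0.038,-0.074,0.002,0,0,0.051,93] -0.174 
[-0.051,-0.102,0.002,0,0,0.073,93] -0.141 
[-0.065,-0.133,0.002,0,0,0.097,93] -0.103 
[-0.078,-0.167,0.002,0,0,0.123,93] -0.063 
[-0.091,-0.203,0.002,0,0,0.150,93] -0.021 
[-0.101,-0.238,0.002,0,0,0.176,93] 0.020 
[-0.110,-0.273,0.002,0,0,0.202,93] 0.061 
[-0.117,-0.306,0.002,0,0,0.225,93] 0.099 
[-0.122,-0.336,0.002,0,0,0.247,93] 0.133 
[-0.126,-0.361,0.002,0,0,0.265,93] 0.162 
[-0.128,-0.381,0.002,0,0,0.279,93] 0.186 
[-0.130,-0.395,0.002,0,0,0.289,93] 0.203 
[-0.130,-0.403,0.002,0,0,0.294,93] 0.213 
[-0.130,-0.404,0.002,0,0,0.295,93] 0.216 
[-0.130,-0.399,0.002,0,0,0.292,93] 0.212 
[-0.129,-0.388,0.002,0,0,0.284,93] 0.201
```

send_rows:
  rows:
    - [[-0.005,-0.013,0,0,0,0.003,93],[-0.009,-0.02,0,0,0,0.008,93],[-0.016,-0.033,0,0,0,0.018,93],[-0.026,-0.051,0,0,0,0.033,93],[-0.038,-0.074,0,0,0,0.051,93],[-0.051,-0.102,0,0,0,0.073,93],[-0.065,-0.133,0,0,0,0.097,93],[-0.078,-0.167,0,0,0,0.123,93],[-0.091,-0.203,0,0,0,0.15,93],[-0.101,-0.238,0,0,0,0.176,93],[-0.11,-0.273,0,0,0,0.202,93],[-0.117,-0.306,0,0,0,0.225,93],[-0.122,-0.336,0,0,0,0.247,93],[-0.126,-0.361,0,0,0,0.265,93],[-0.128,-0.381,-0.05,0,0,0.279,93],[-0.13,-0.395,-0.13,0,0,0.289,93],[-0.13,-0.403,-0.21,0,0,0.294,93],[-0.13,-0.404,-0.29,0,0,0.295,93],[-0.13,-0.399,-0.33,0,0,0.292,70],[-0.129,-0.388,-0.33,0,0,0.284,24]]

```text
clock: 15.4
tool_pos: [541.3, -46.9, 134.0]
orientation: [180.0, -0.2, 174.2]
ft_force: [0.7, -0.2, 0.1]
width: 0.878
grip_force: 0.0
```

```bash
python3 -c "
from plan import *
look(1);track(10,135);s=sense();print(s['ft_force'],s['width'])"
```

```text
[(15.4, 0.203, 266)]
fit [ 4.2880e-01  1.8154e+00  3.0510e-01 -1.1000e-03  6.6000e-02] rms 0.0032
clock 15.45 theta 0.1946864070846504 offset now [-0.51733428 -1.20533708] 135.2512742842616 174.21230593378343
[0.004,0.027,-0.001,0,0,-0.017,93] 0.174 
[0.008,0.051,-0.001,0,0,-0.034,93] 0.148 
[0.012,0.078,-0.001,0,0,-0.054,93] 0.118 
[0.019,0.109,-0.001,0,0,-0.076,93] 0.084 
[0.026,0.141,-0.001,0,0,-0.099,93] 0.048 
[0.036,0.173,-0.001,0,0,-0.123,93] 0.010 
[0.046,0.205,-0.001,0,0,-0.146,93] -0.027 
[0.057,0.235,-0.001,0,0,-0.169,93] -0.063 
[0.068,0.262,-0.001,0,0,-0.190,93] -0.096 
[0.078,0.286,-0.001,0,0,-0.208,93] -0.126 
[-0.74714127  0.328775   -0.10905152] 0.8335991880948324
```

send_rows:
  rows:
    - [[0.004,0.027,0,0,0,-0.017,24],[0.008,0.051,0,0,0,-0.034,24],[0.012,0.078,0,0,0,-0.054,24],[0.019,0.106,0,0,0,-0.074,24],[0.025,0.132,0,0,0,-0.094,24],[0.031,0.155,0,0,0,-0.11,24],[0.035,0.169,0,0,0,-0.12,24],[0.037,0.176,0,0,0,-0.125,24],[0.037,0.176,0,0,0,-0.125,24],[0.037,0.176,0,0,0,-0.125,24],[0.037,0.176,0,0,0,-0.125,24],[0.037,0.176,0,0,0,-0.125,24]]

```text
clock: 16.65
tool_pos: [554.7, 5.7, 137.3]
orientation: [180.0, 0.2, 163.1]
ft_force: [-1.9, 0.9, 7.1]
width: 0.324
grip_force: 30.0
```

```bash
python3 -c "
from plan import *
look(2);s=sense();print(s['tool_pos'],s['orientation'],s['ft_force'],s['width'],s['grip_force'])"
```

```text
[(16.65, -0.001, 268), (16.7, -0.001, 269)]
[554.66956296   5.74567603 137.32140507] [1.79979587e+02 1.74737997e-01 1.63090692e+02] [-1.65404269 -0.01626797  6.38399807] 0.32428539382346544 30.001883804798126
```

Gripped, held straight. Open slowly, then lift away.

send_rows:
  rows:
    - [[0,0,0,0,0,0,24],[0,0,0,0,0,0,36],[0,0,0,0,0,0,50],[0,0,0,0,0,0,93],[0,0,0,0,0,0,93],[0,0,0,0,0,0,93],[0,0,0,0,0,0,93],[0,0,0,0,0,0,93],[0,0,0.05,0,0,0,93],[0,0,0.15,0,0,0,93],[0,0,0.28,0,0,0,93],[-0.05,0,0.42,0,0,0,93],[-0.18,0,0.5,0,0,0,93],[-0.32,0,0.5,0,0,0,93],[-0.44,0,0.5,0,0,0,93],[-0.5,0,0.5,0,0,0,93],[-0.5,0,0.5,0,0,0,93]]

```text
clock: 18.45
tool_pos: [401.8, 6.2, 285.9]
orientation: [-180.0, 0.0, 163.0]
ft_force: [-0.7, -0.9, 0.4]
width: 1.002
grip_force: 0.0
```

```bash
python3 -c "
from plan import *
look(30);s=sense();print(s['clock'],s['tool_pos'],s['ft_force'])
t,_=get_image('top');cv2.imwrite('pics/end.png',t)"
```

```text
[(18.45, -0.003, 269), (18.5, -0.003, 269), (18.55, -0.003, 269), (18.6, -0.003, 269), (18.65, -0.003, 269), (18.7, -0.003, 268), (18.75, -0.003, 269), (18.8, -0.003, 269), (18.85, -0.003, 269), (18.9, -0.003, 269), (18.95, -0.003, 268), (19.0, -0.003, 269), (19.05, -0.003, 269), (19.1, -0.003, 269), (19.15, -0.003, 269), (19.2, -0.003, 269), (19.25, -0.003, 269), (19.3, -0.003, 269), (19.35, -0.003, 269), (19.4, -0.003, 269), (19.45, -0.004, 267), (19.5, -0.003, 269), (19.55, -0.003, 269), (19.6, -0.003, 269), (19.65, -0.003, 269), (19.7, -0.003, 269), (19.75, -0.003, 269), (19.8, -0.003, 269), (19.85, -0.003, 269), (19.9, -0.003, 269)]
19.95 [403.67637547   5.95213096 285.44754357] [-0.34157626 -0.2279006   0.61294805]
```

View pics/end.png

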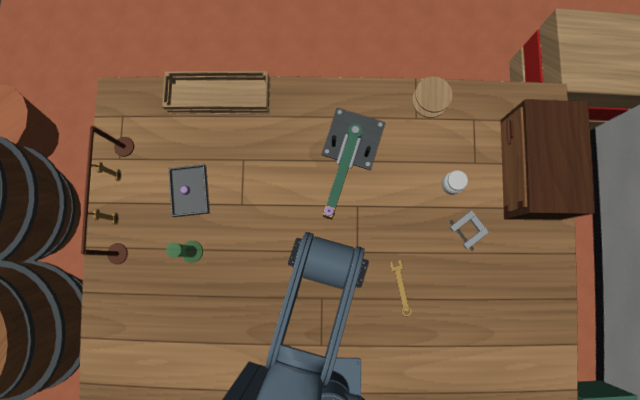

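The end picture shows the wing straight and still, with the lilac tip at about (329,211) as at the start. The gripper is clear of it and the bystanders have not moved.

```bash
python3 -c "
from bench import *
print(close_job())"
```

```text
the job is handed in; nothing more can be done
None
```

The job is handed in (the bench gave no verdict): the wing was drawn about 25° aside and released, shadowed without contact for over 5 s to within about 5 mm of its estimated position, then caught and left straight and still at about 20 s on the clock, with the bystanders where they began.

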